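# Swap the slide carrier under inspection

## Task

File the green slide carrier that is leaning on the drying stand: stand it on edge in the empty rack slot marked by the green tags, lowered gently all the way down and let go. Then draw the blue carrier up out of the rack and hold it up for inspection: over the middle of the light panel, specimen side facing up, slanted about halfway between upright and flat (45 degrees), with its lowest edge at least 12 cm above the panel, and finish while still holding it there, still. Leave the orange carrier and everything else on the bench where it is.

Things in the scene. Friction and masses are not known exactly. Their poses are not given: they have to be found in the camera images.
- green_carrier: Green slide carrier: flat plastic plate 80 wide x 120 tall x 8 thick, 90 g, three glass slides on its face. Origin: middle of its lower edge, mid-thickness. x = out of the face, y = along the width, z = from lower to upper edge. Leans on the stand: upper edge 0.45 rad back from vertical towards the robot, face looking up and away from it; its lower 70 mm is backed.
- green_carrier_top (a point): Middle of the green carrier's upper edge. Below it is a solid band 34 mm deep, to be pinched across the 8 mm thickness (all carriers alike).
- blue_carrier: Blue slide carrier: flat plastic plate 80 wide x 120 tall x 8 thick, 90 g, three glass slides on its face. Origin: middle of its lower edge, mid-thickness. x = out of the face, y = along the width, z = from lower to upper edge. Stands loosely (up to 0.15 rad of lean) in a rack slot, face to the rack's +x, away from the robot.
- blue_carrier_top (a point): Middle of the blue carrier's upper edge, on the 34 mm grip band.
- orange_carrier: Orange carrier, same size, shape and axes as the blue one, in another rack slot; leave it there.
- slot_tag: Two green tags (22 x 10, 46 tall), one outside each end of the rack's free slot. Origin: middle of that slot's floor, 12 mm above the table, where a filed carrier's origin comes to rest. x across the slot, y along it, z up, as the rack. Fixed to the rack.
- rack: Fixed white rack 180 x 104; origin at the table under its middle; x along the row of slots (away from the robot), y along each slot. Slots at x = -50, 0, 50, floor at z 12, 13 wide, 88 long, open in the middle: corner posts 52 high guide only the side edges of a carrier, their flared tips reach z 64 (mouth 22 wide). Seated carriers reach z 132.
- stand: Fixed drying stand, grey base 120 x 100 x 10, origin under it; aluminium ledge and backrest 70 wide, leaning 0.45 rad to its -x (towards the robot). The carrier's lower edge rests at x 25, z 26, behind a lip 9 high; its backrest ends 70 up the carrier. Draw the carrier out along its own plane.
- light_panel: Fixed flat white LED light panel 150 x 140 x 16 mm lying on the table between the rack and the stand; origin under its middle at the table, z up.
- blue_carrier_middle (a point): Middle of the blue carrier plate, 60 mm up from its lower edge.
- green_lid_jar: Jar with a green lid, 68 mm across, 65 tall; a bystander at the edge of the work area, origin under its middle. Leave alone.
- amber_bottle: Small bottle with black cap, 44 mm across, 85 tall; a bystander at the edge of the work area, origin under its middle. Leave alone.
- slide_carton: White carton with a blue band, 55 x 85 x 35 mm; a bystander at the edge of the work area, origin under its middle. Leave alone.
- cover_glass_carton: White carton with an orange band, 60 x 60 x 30 mm; a bystander at the edge of the work area, origin under its middle. Leave alone.
- slide_box: Green box with pale lid, 90 x 120 x 44 mm; a bystander at the edge of the work area, origin under its middle. Leave alone.
- petri_dish: Clear flat dish, 90 mm across, 16 tall; a bystander at the edge of the work area, origin under its middle. Leave alone.
There are look-alikes about, which are no part of the job. Of the things like the blue_carrier, leave any that is pink; of the rest the larger one is meant.

How it is judged:
By the outcome, as a careful person would: the job done as asked, in the order asked, and still so for the second after the job is handed in, while the arm keeps its last pose, push and grip.
It also fails if it takes over 72 s, if anything falls off the work surface, if the arm or the gripper's body presses on something with over 40 N, if the wrist force passes 120 N, or if a joint passes its speed limit or range.

## Robot

A 6-joint arm with a two-finger parallel gripper is mounted at the origin on the work surface. World frame = base frame: x ahead of the robot, y to its left, z up, the work surface at z = 0. Lengths are in m, angles in rad, forces in N, time in s.
With the tool pointing down it reaches from about 0.25 to 0.775 m from the base axis. Payload 4 kg.
Tool frame: the origin (TCP) lies at the very end of the fingers, on their centre line; the grasp point (between the pads) lies 19 mm behind it (robot.pinch_z is the distance from the TCP to the grasp point, in m); z points along the fingers, y is the line along which they close (so a half turn about z gives the same grasp; the last joint's range is limited). The gripper opens to 94 mm and grips with 3 to 60 N. Pads are 16 mm wide; open, the fingers measure 119 mm over their backs; the gripper's body (75 mm by 177 mm) begins 78 mm behind the grasp point.
Start: joints at [-1.261, 0.087, 1.371, -0, 1.684, -0.103], TCP at [0.221, -0.504, 0.206] pointing down, gripper open.
Joint ranges: [-3.1, 3.1], [-0.76, 2.03], [0.27, 2.55], [-1.08, 4.22], [0.17, 2.65], [-2.57, 2.57]. Speed limits (rad/s): [2.79, 2.79, 3.14, 3.14, 3.14, 3.14].

## Interface

Orientations are given as [roll, pitch, yaw] about the fixed x, y, z axes, in that order (R = Rz(yaw) Ry(pitch) Rx(roll)).
In Python, from bench import robot gives the robot as it stands.
- The arm moves only by the tool arm_command, never from a script. Its argument "targets" is one flat list of numbers, 7 for each row, row after row: the turn, a rotation vector about the tool's x, y, z in degrees, then the shift along the tool's x, y, z in mm, then the closure, from -1 (fully open) to 1 (shut). In form: [ax, ay, az, x, y, z, hand, ax, ay, az, x, y, z, hand, ...]. A call has 1 to 20 rows; each row is the pose to reach, as a shift and turn from the pose commanded when the call began, along the tool's axes at that moment; what a row does not reach only later rows make up. A row lasts 1/10 s, in which the tool goes at most 50 mm and 8.59 degrees, less where a joint would pass 70% of its speed; a pose out of reach is approached as far as the arm can. A call with a gripper value outside its range is refused whole. The fingers move at their own pace and stop on an object; the grip force is fixed at half the most. Time passes only in rows, so rows that repeat a pose let the fingers close. It gives the time, the measured TCP pose, the force, the opening and the grip force at its end, in the units of the state.
- robot.get_obs(): the state, without advancing time (a new reading comes with each control period).
- robot.snapshot(name): name is "scene" or "side" or "wrist"; returns a dict with "color" (384x512x3 uint8, red, green, blue), "range_z" (384x512 float32, m along the optical axis (not along the pixel's ray), 0 where there is no reading), "fx", "fy", "cx", "cy" (pixels), "T" (4x4, takes a point from camera to world coordinates); the wrist camera has in their place "T_tool_cam" (4x4, takes a point from camera to tool coordinates, whose origin is the TCP and whose axes are the flange's). Camera axes: x right, y down, z forward; pixel columns grow to the right and rows downward; lengths in m; the calibration is good to about 2 mm. A picture is of the moment at which its call begins: read the wrist's pose just before it.
- robot.close_job(): hands the job in; it is judged then, once.
The state is a dict: "time": time; "joint_positions": joint angles; "qvel": joint speeds; "joint_torque": joint torques, N m; "tool_pos": TCP position; "ee_rot": TCP orientation; "wrist_force": force on the tool from outside, world axes, zero at the start; "wrist_torque": the same for the moment, N m; "width": finger opening in m; "finger_force": force on a finger pad.
Only numpy, scipy, OpenCV 4.12 (cv2) and the standard library are available. Lean on these libraries where they do the work, as an engineer would, in place of code of your own. Each camera call takes 0.05 s, during which the arm holds its last target. There are 200 camera calls.

## Working session

There is one attempt and no reset: what is moved stays moved. The work goes in short steps, Python scripts to look and compute and a tool call to move; the robot and the scene stay as the last step left them, time stands still between calls to the robot, and variables do not carry over. Pictures are saved under pics/ and viewed, at most 10 in all, crops included, and the job is handed in when it is done.

Besides the shell and the picture viewer there is one more tool, called after "Emit:" as a command line: name --argument value ..., lists and objects as JSON in quotes. arm_command: Moves the arm, as the interface text tells. Its arguments: {"type":"object","properties":{"targets":{"type":"array"}},"required":["targets"]}

```bash
ls; mkdir -p pics
cat > h.py <<'E'
import numpy as np, cv2
from scipy.spatial.transform import Rotation as R
from bench import robot
def tool():
    o=robot.get_obs(); T=np.eye(4); r=np.array(o["ee_rot"])
    T[:3,:3]=r if r.shape==(3,3) else R.from_euler('xyz',r).as_matrix()
    T[:3,3]=o["tool_pos"]; return T,o
def snap(n):
    T,o=tool(); s=robot.snapshot(n); s["W"]=np.array(s["T"]) if "T" in s else T@np.array(s["T_tool_cam"]); return s
def cloud(s):
    z=s["range_z"]; v,u=np.mgrid[:z.shape[0],:z.shape[1]]
    p=np.stack([(u-s["cx"])/s["fx"]*z,(v-s["cy"])/s["fy"]*z,z],-1)
    P=p@s["W"][:3,:3].T+s["W"][:3,3]; P[z<=0]=np.nan; return P
def save(s,f,crop=None,k=1):
    c=s["color"][...,::-1]
    if crop: a,b,d,e=crop; c=c[b:e,a:d]
    cv2.imwrite("pics/"+f,cv2.resize(c,None,fx=k,fy=k,interpolation=cv2.INTER_CUBIC))
E
python3 - <<'E'
from h import *
a=snap("scene");b=snap("side")
np.savez("s0.npz",P=cloud(a),C=a["color"],P2=cloud(b),C2=b["color"])
print(a["W"],b["W"]); print({k:np.round(v,3) for k,v in robot.get_obs().items()})
c=np.vstack([a["color"],b["color"]])[...,::-1]
cv2.imwrite("pics/a.png",cv2.resize(a["color"][...,::-1],(800,600),interpolation=cv2.INTER_CUBIC));cv2.imwrite("pics/b.png",cv2.resize(b["color"][...,::-1],(800,600)))
E
```

```text
pics
[[ 0.87054486  0.42119656 -0.25445058  0.92556525]
 [ 0.49208615 -0.74690428  0.44719706 -0.57107026]
 [-0.00169236 -0.51451671 -0.85747868  1.2346298 ]
 [ 0.          0.          0.          1.        ]] [[-7.76090235e-01 -4.42920127e-01  4.48893872e-01  8.35336218e-03]
 [-6.30621258e-01  5.44095558e-01 -5.53422852e-01  6.91232465e-01]
 [ 8.80958441e-04 -7.12588090e-01 -7.01582097e-01  9.64959816e-01]
 [ 0.00000000e+00  0.00000000e+00  0.00000000e+00  1.00000000e+00]]
{'time': np.float64(0.1), 'joint_positions': array([-1.261,  0.088,  1.372,  0.   ,  1.684, -0.103]), 'qvel': array([ 0.001, -0.001, -0.004,  0.002, -0.001,  0.   ]), 'joint_torque': array([ 3.0000e-03, -3.4125e+01, -3.0330e+01,  7.2000e-02,  3.0000e-02,
       -0.0000e+00]), 'tool_pos': array([ 0.22 , -0.503,  0.204]), 'ee_rot': array([-3.14 , -0.   ,  0.413]), 'wrist_force': array([0.06 , 0.079, 0.397]), 'wrist_torque': array([ 0.018, -0.013,  0.005]), 'finger_force': np.float64(0.0), 'width': np.float64(0.094)}
```

View pics/a.png

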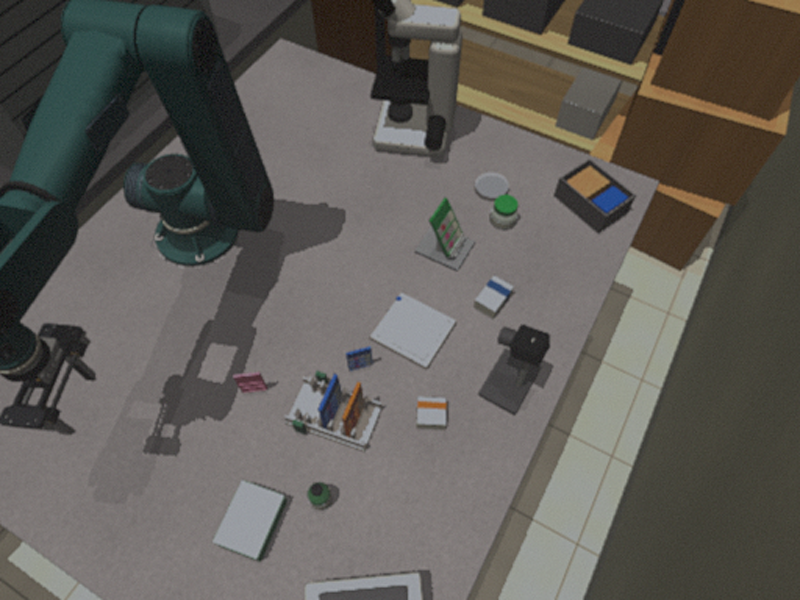

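View pics/b.png

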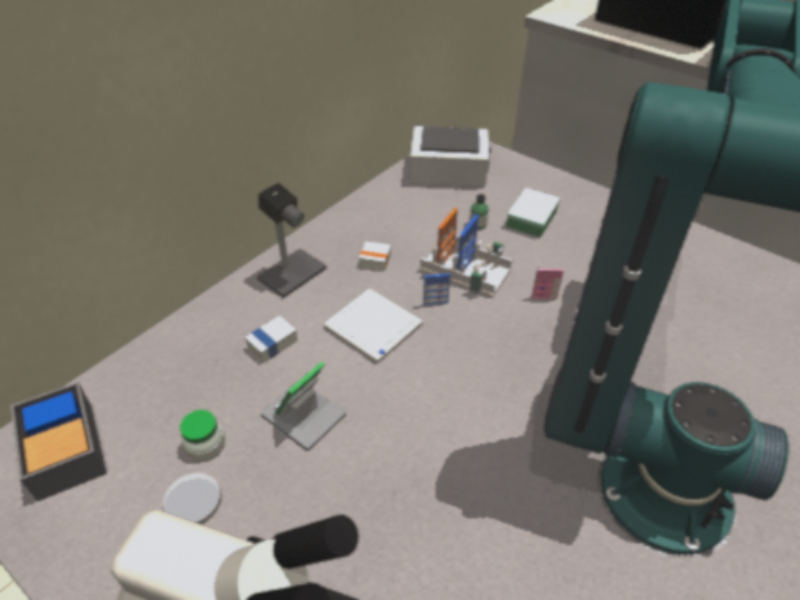

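The scene view shows the green carrier on its stand at (447,225), with the rack at (335,410). In the rack, the large blue carrier is at (330,400) and orange at (353,410), and the green tags are at (320,380) and (300,427), next to the free slot nearest the robot. Things that could be mistaken: a small blue carrier outside the rack at (360,358), a pink one at (250,382), and the green jar lid at (505,205), green box (250,520) and green bottle (320,495). I choose the large blue one in the rack and the green plate on the stand.

Run:
```python
from h import *
d=np.load("s0.npz"); 
def rep(n,Q):
    Q=Q[np.isfinite(Q).all(1)]
    m=np.median(Q,0); Q=Q[np.linalg.norm(Q-m,axis=1)<.12]; m=Q.mean(0); w,v=np.linalg.eigh(np.cov((Q-m).T))
    print(n,len(Q),"mean",m.round(3),"min",np.percentile(Q,2,0).round(3),"max",np.percentile(Q,98,0).round(3),"\n  norm",v[:,0].round(3),"mid",v[:,1].round(3),"long",v[:,2].round(3),"sd",np.sqrt(w).round(4))
for tag,P,C,boxes in (("scene",d["P"],d["C"],dict(green=(420,190,480,265),blue=(315,370,342,428),orange=(340,380,368,440),tags=(285,368,330,435),sblue=(343,340,385,372),panel=(365,290,460,370))),("side",d["P2"],d["C2"],dict(green=(265,355,335,420),blue=(455,210,482,270),orange=(435,205,460,265),tags=(468,238,508,295),panel=(320,285,425,362)))):
    H=cv2.cvtColor(C,cv2.COLOR_RGB2HSV)
    for n,b in boxes.items():
        x0,y0,x1,y1=[int(round(t*.64)) for t in b]
        h=H[y0:y1,x0:x1].astype(int);Q=P[y0:y1,x0:x1]
        hue,s,v=h[...,0],h[...,1],h[...,2]
        m={'g':(hue>45)&(hue<85)&(s>90),'t':(hue>45)&(hue<90)&(s>60),'b':(hue>100)&(hue<130)&(s>110),'s':(hue>100)&(hue<130)&(s>90),'o':(hue<20)&(s>130),'p':(s<40)&(v>150)}[n[0]]
        rep(tag+" "+n,Q[m])
# rack white & base z slice
for P in (d["P"],d["P2"]): print(np.nanmedian(P[...,2][(abs(P[...,2])<.03)]))
```

```text
scene green 127 mean [0.557 0.262 0.118] min [0.546 0.227 0.053] max [0.587 0.301 0.135] 
  norm [0.902 0.016 0.431] mid [-0.377 -0.458  0.806] long [ 0.21  -0.889 -0.407] sd [0.0017 0.0184 0.0246]
scene blue 76 mean [ 0.573 -0.245  0.129] min [ 0.565 -0.283  0.121] max [ 0.582 -0.208  0.134] 
  norm [0.962 0.174 0.208] mid [-0.204 -0.044  0.978] long [-0.18   0.984  0.007] sd [0.0022 0.0046 0.0227]
scene orange 86 mean [ 0.624 -0.241  0.119] min [ 0.615 -0.276  0.044] max [ 0.632 -0.2    0.134] 
  norm [0.984 0.176 0.013] mid [-0.136  0.804 -0.578] long [-0.112  0.568  0.816] sd [0.0021 0.0211 0.0284]
scene tags 37 mean [ 0.525 -0.255  0.057] min [ 0.505 -0.314  0.052] max [ 0.543 -0.193  0.062] 
  norm [-0.008  0.     1.   ] mid [0.986 0.169 0.008] long [-0.169  0.986 -0.002] sd [0.0022 0.0058 0.0577]
scene sblue 37 mean [ 0.562 -0.118  0.076] min [ 0.54  -0.138  0.025] max [ 0.579 -0.098  0.086] 
  norm [ 0.677 -0.609 -0.414] mid [ 0.597  0.783 -0.174] long [ 0.43  -0.129  0.893] sd [0.0037 0.0146 0.0171]
scene panel 1324 mean [0.621 0.016 0.015] min [ 0.551 -0.047  0.009] max [0.
[... 491 characters left out ...]
 0.181  0.983] sd [0.0022 0.0212 0.035 ]
side orange 123 mean [ 0.618 -0.227  0.102] min [ 0.609 -0.263  0.042] max [ 0.627 -0.191  0.133] 
  norm [0.981 0.196 0.002] mid [-0.186  0.934 -0.306] long [-0.062  0.299  0.952] sd [0.0024 0.0214 0.0328]
side tags 14 mean [ 0.518 -0.229  0.058] min [ 0.504 -0.304  0.055] max [ 0.535 -0.186  0.062] 
  norm [0.247 0.042 0.968] mid [ 0.952  0.174 -0.25 ] long [-0.179  0.984  0.003] sd [0.0017 0.0046 0.057 ]
side panel 2672 mean [0.621 0.023 0.009] min [ 0.518 -0.088 -0.003] max [0.733 0.127 0.02 ] 
  norm [ 0.014 -0.007  1.   ] mid [-0.063 -0.998 -0.006] long [-0.998  0.063  0.014] sd [0.0083 0.0571 0.0582]
-0.0014397767889007262
0.0003373567739348715
```

```bash
cat >> h.py <<'E'
def go(p,yaw,tilt,label=""):
    """tool z = down tilted by tilt outward along heading; tool y = plate normal (heading yaw, raised by tilt)"""
    h=np.array([np.cos(yaw),np.sin(yaw),0]); k=np.array([0,0,1.])
    z=np.sin(tilt)*h-np.cos(tilt)*k; y=np.cos(tilt)*h+np.sin(tilt)*k; x=np.cross(y,z)
    M=np.stack([x,y,z],1); T,_=tool()
    rv=R.from_matrix(T[:3,:3].T@M).as_rotvec(degrees=True); s=T[:3,:3].T@(np.array(p)-T[:3,3])*1000
    print(label,"rot",rv.round(1),"shift",s.round(1))
E
python3 - <<'E'
from h import *
u=np.array([-np.sin(.45),0,np.cos(.45)])
top=np.array([.546,.268,.135])
go(top+u*.11,0.015,.45,"pre green"); 
go([.42,-.1,.35],0.015,.2,"via")
s=robot.snapshot("wrist"); print(s["T_tool_cam"].round(3),s["fx"])
E
```

```text
pre green rot [-22.8  15.  -66. ] shift [ 563.8 -595.2  -28.3]
via rot [-10.2   6.6 -67. ] shift [ 344.6 -289.7 -144.9]
[[-0.002 -0.963 -0.271  0.078]
 [ 1.    -0.002 -0.001  0.001]
 [ 0.    -0.271  0.963 -0.179]
 [ 0.     0.     0.     1.   ]] 301.90993453405036
```

Emit:
arm_command --targets '[0,0,0,0,0,-100,-1,0,0,0,0,0,-145,-1,-5,3,-33,170,-145,-145,-1,-10,6.6,-67,345,-290,-145,-1,-10,6.6,-67,345,-290,-145,-1,-10,6.6,-67,345,-290,-145,-1,-10,6.6,-67,345,-290,-145,-1,-10,6.6,-67,345,-290,-145,-1,-10,6.6,-67,345,-290,-145,-1,-10,6.6,-67,345,-290,-145,-1,-22.8,15,-66,564,-595,-60,-1,-22.8,15,-66,564,-595,-60,-1,-22.8,15,-66,564,-595,-60,-1,-22.8,15,-66,564,-595,-60,-1,-22.8,15,-66,564,-595,-60,-1,-22.8,15,-66,564,-595,-60,-1,-22.8,15,-66,564,-595,-60,-1,-22.8,15,-66,564,-595,-60,-1,-22.8,15,-66,564,-595,-28,-1,-22.8,15,-66,564,-595,-28,-1]'

```text
time: 2.15
tool_pos: [0.4956, 0.2699, 0.2253]
ee_rot: [2.704, 0.007, 1.59]
wrist_force: [-0.5, -1.1, -0.4]
width: 0.0936
finger_force: 0.0
```

```bash
cat > g.py <<'E'
from h import *
T,o=tool(); print(o["time"],T.round(3))
s=snap("wrist"); P=cloud(s); H=cv2.cvtColor(s["color"],cv2.COLOR_RGB2HSV); save(s,"w1.png",k=1.3)
m=(H[...,0]>45)&(H[...,0]<85)&(H[...,1]>90)&np.isfinite(P).all(-1)&(np.linalg.norm(P-[.56,.27,.1],axis=-1)<.12)
Q=P[m]; n=np.array([np.cos(.45),0,np.sin(.45)]); u=np.array([-np.sin(.45),0,np.cos(.45)])
print(len(Q),Q.mean(0).round(4)); a=Q@u; b=Q@n
for p in (50,90,98,99.5): print(p,np.percentile(a,p).round(4),end=" ")
t=Q[a>np.percentile(a,98)-.02]; print("b",np.percentile(t@n,[2,25,50,75,98]).round(4),"y",np.percentile(t[:,1],[1,99]).round(4))
A=np.c_[t[:,1],np.ones(len(t))]; print("n vs y slope",np.linalg.lstsq(A,t@n,rcond=None)[0])
E
python3 g.py
```

```text
2.15 [[-0.019  0.905  0.424  0.496]
 [ 1.     0.021  0.002  0.27 ]
 [-0.007  0.424 -0.906  0.225]
 [ 0.     0.     0.     1.   ]]
694 [0.5473 0.2729 0.128 ]
50 -0.1171 90 -0.1162 98 -0.1156 99.5 -0.1154 b [0.5449 0.5466 0.5485 0.5504 0.5522] y [0.229  0.3072]
n vs y slope [-0.00754975  0.55054107]
```

View pics/w1.png

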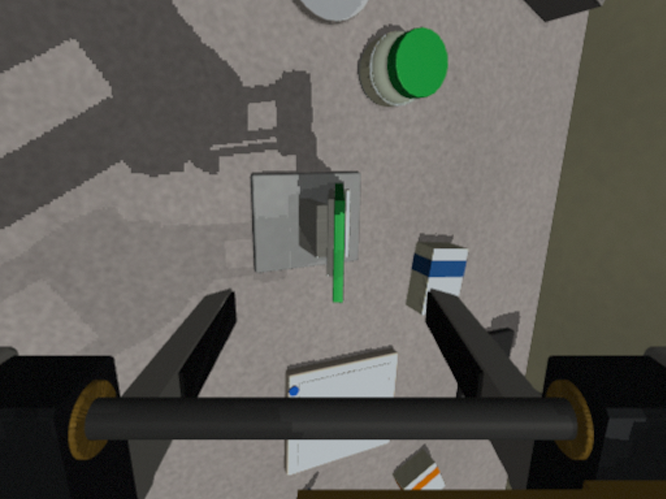

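The wrist view shows the green carrier edge-on at (338,240), centred between the fingers. The measured top edge is at z 0.134, as expected.

Run:
```python
from h import *
u=np.array([-np.sin(.45),0,np.cos(.45)]);top=np.array([.5446,.268,.1337])
go(top+u*.04,0.01,.45); go(top-u*.028,0.01,.45)
```

```text
rot [-0.5  0.2  0.6] shift [-0.6  2.6 66. ]
 rot [-0.5  0.2  0.6] shift [ -0.7   3.2 134. ]
```

Emit:
arm_command --targets '[-0.5,0.2,0.6,-0.6,2.6,35,-0.6,-0.5,0.2,0.6,-0.6,3,66,-0.4,-0.5,0.2,0.6,-0.7,3,85,-0.4,-0.5,0.2,0.6,-0.7,3,105,-0.4,-0.5,0.2,0.6,-0.7,3,120,-0.4,-0.5,0.2,0.6,-0.7,3,130,-0.4,-0.5,0.2,0.6,-0.7,3,134,-0.4,-0.5,0.2,0.6,-0.7,3,134,-0.4,-0.5,0.2,0.6,-0.7,3,134,1,-0.5,0.2,0.6,-0.7,3,134,1,-0.5,0.2,0.6,-0.7,3,134,1,-0.5,0.2,0.6,-0.7,3,134,1,-0.5,0.2,0.6,-0.7,3,134,1,-0.5,0.2,0.6,-0.7,3,134,1]'

```text
time: 3.6
tool_pos: [0.5595, 0.2674, 0.1142]
ee_rot: [2.683, -0.006, 1.577]
wrist_force: [-0.1, -0.3, 0.4]
width: 0.0215
finger_force: 0.0
```

Emit:
arm_command --targets '[0,0,0,0,0,0,1,0,0,0,0,0,0,1,0,0,0,0,0,0,1,0,0,0,0,0,0,1]'

```text
time: 4.0
tool_pos: [0.5586, 0.2674, 0.1134]
ee_rot: [2.685, -0.005, 1.577]
wrist_force: [-2.9, 0.5, 1.6]
width: 0.0078
finger_force: 30.0
```

Emit:
arm_command --targets '[0,0,0,0,0,-5,1,0,0,0,0,0,-15,1,0,0,0,0,0,-30,1,0,0,0,0,0,-50,1,0,0,0,0,0,-75,1,0,0,0,0,0,-105,1,0,0,0,0,0,-140,1,0,0,0,0,0,-170,1,0,0,0,0,0,-190,1,0,0,0,0,0,-190,1]'

```text
time: 5.0
tool_pos: [0.4761, 0.2669, 0.2915]
ee_rot: [2.673, -0.011, 1.578]
wrist_force: [-0.3, -0.2, -0.7]
width: 0.0074
finger_force: 30.0
```

Run:
```python
from h import *
T,o=tool(); print(o["time"],o["tool_pos"],o["ee_rot"],o["width"],o["finger_force"])
s=snap("side"); P=cloud(s); np.savez("s1.npz",P=P,C=s["color"])
H=cv2.cvtColor(s["color"],cv2.COLOR_RGB2HSV)
L=(P-T[:3,3])@T[:3,:3]
m=(np.isfinite(L).all(-1))&(abs(L[...,0])<.06)&(abs(L[...,1])<.03)&(L[...,2]>.005)&(L[...,2]<.14)
Q=L[m]; print(len(Q),np.percentile(Q,[1,50,99],axis=0).round(4))
for z in np.arange(.01,.12,.02):
    q=Q[abs(Q[:,2]-z)<.01]; 
    if len(q): print(z.round(2),np.percentile(q[:,0],[2,98]).round(3),np.median(q[:,1]).round(4))
go([.5245,-.2535,.32],.175,0,"preslot"); go([.47,.0,.33],.1,.2,"via")
```

```text
5.0 [0.47613173 0.26689252 0.29146486] [ 2.67283037 -0.01136792  1.57830639] 0.007422648634238906 29.99212771654129
170 [[-0.0342 -0.0043  0.0079]
 [ 0.0229 -0.0023  0.0635]
 [ 0.0432  0.0037  0.0945]]
0.01 [0.026 0.043] -0.0014
0.03 [-0.006  0.043] -0.002
0.05 [0.023 0.043] -0.0007
0.07 [-0.024  0.043] -0.0024
0.09 [-0.035  0.043] -0.0026
preslot rot [26.6  1.7 -9.6] shift [-519.9   56.5  -12.4]
via rot [15.2  1.3 -5.2] shift [-266.    12.8  -42.9]
```

Emit:
arm_command --targets '[2,0,-1,-20,2,-4,1,5,0.5,-2,-60,4,-12,1,8,0.7,-3,-100,6,-20,1,11,1,-4,-140,8,-27,1,13,1.1,-5,-180,9,-34,1,15,1.3,-5.2,-220,11,-40,1,15,1.3,-5.2,-266,13,-43,1,17,1.4,-6,-310,22,-38,1,19,1.5,-7,-350,30,-33,1,21,1.6,-8,-390,36,-27,1,23,1.7,-9,-430,44,-21,1,25,1.7,-9.6,-470,51,-16,1,26.6,1.7,-9.6,-500,55,-12,1,26.6,1.7,-9.6,-515,56.5,-12,1,26.6,1.7,-9.6,-520,56.5,-12,1,26.6,1.7,-9.6,-520,56.5,-12,1,26.6,1.7,-9.6,-520,56.5,-12,1]'

```text
time: 6.75
tool_pos: [0.5239, -0.2529, 0.318]
ee_rot: [-3.136, 0.003, 1.747]
wrist_force: [0.8, 1.6, -0.2]
width: 0.0076
finger_force: 30.0
```

```bash
cat > m.py <<'E'
from h import *
import sys
T,o=tool(); print(o["time"],o["tool_pos"].round(4) if hasattr(o["tool_pos"],'round') else o["tool_pos"],o["ee_rot"],o["width"])
h=np.array([np.cos(.175),np.sin(.175),0]); k=np.array([0,0,1]); w=np.cross(k,h)
for name in ("scene","side","wrist"):
    s=snap(name); P=cloud(s); save(s,f"{name}_{sys.argv[1]}.png"); H=cv2.cvtColor(s["color"],cv2.COLOR_RGB2HSV).astype(int)
    hue,S=H[...,0],H[...,1]; ok=np.isfinite(P).all(-1)
    D=P-np.array([.5245,-.2535,0]); a=D@h; b=D@w; z=P[...,2]
    near=ok&(abs(a)<.13)&(abs(b)<.08)
    tag=near&(hue>45)&(hue<95)&(S>60)&(z>.045)&(z<.068)&(abs(b)>.035)&(abs(a)<.03)
    for sg in (1,-1):
        q=tag&(b*sg>0)
        if q.sum()>3: print(name,"tag",sg,q.sum(),"a",np.percentile(a[q],[5,50,95]).round(4),"b",np.percentile(b[q],[5,95]).round(4))
    for n,c in (("blue",(hue>100)&(hue<130)&(S>110)),("orange",(hue<20)&(S>130))):
        q=near&c&(z>.118)&(z<.145)
        if q.sum()>5: print(name,n,q.sum(),"a",np.percentile(a[q],[2,50,98]).round(4),"b",np.percentile(b[q],[2,98]).round(4),"z",np.percentile(z[q],98).round(4),"slope",np.polyfit(b[q],a[q],1).round(3))
    L=(P-T[:3,3])@T[:3,:3]; q=ok&(abs(L[...,0])<.06)&(abs(L[...,1])<.03)&(L[...,2]>.005)&(L[...,2]<.12)
    if q.sum()>10 and name!="wrist":
        Q=L[q]; f=np.polyfit(Q[:,2],Q[:,1],1); print(name,"held",len(Q),"x",np.percentile(Q[:,0],[2,98]).round(4),"z98",np.percentile(Q[:,2],99).round(4),"y(z) fit",f.round(4))
E
python3 m.py p1
```

```text
6.75 [ 0.5239 -0.2529  0.318 ] [-3.13627407  0.00314267  1.74663138] 0.007618339839530619
scene tag 1 16 a [-0.0065  0.0009  0.0082] b [0.0524 0.0609]
scene tag -1 17 a [-0.0084  0.0005  0.0087] b [-0.061  -0.0531]
scene blue 76 a [0.0456 0.0499 0.0529] b [-0.0376  0.0371] z 0.1352 slope [-0.009  0.05 ]
scene orange 79 a [0.0953 0.0996 0.1027] b [-0.0389  0.0367] z 0.1343 slope [0.  0.1]
scene held 295 x [-0.0429  0.035 ] z98 0.0966 y(z) fit [0.0021 0.003 ]
side tag 1 7 a [-0.0048 -0.0007  0.0044] b [0.0643 0.069 ]
side tag -1 4 a [-0.0034 -0.0009  0.0027] b [-0.0519 -0.0448]
side blue 41 a [0.0436 0.0466 0.0507] b [-0.0323  0.041 ] z 0.1351 slope [-0.019  0.047]
side orange 62 a [0.0927 0.0955 0.1016] b [-0.023   0.0455] z 0.1357 slope [-0.008  0.096]
side held 275 x [-0.0356  0.0445] z98 0.0952 y(z) fit [-0.0096 -0.    ]
wrist tag 1 116 a [-0.0121 -0.0022  0.0077] b [0.056  0.0657]
wrist tag -1 12 a [-0.0131 -0.0129 -0.0128] b [-0.0576 -0.0374]
wrist blue 446 a [0.0434 0.0463 0.0505] b [-0.0353  0.0423] z 0.1328 slope [0.005 0.046]
wrist orange 524 a [0.0932 0.0954 0.1004] b [-0.0352  0.041 ] z 0.1326 slope [0.002 0.096]
```

```bash
cat > wr.py <<'E'
from h import *
import sys
T,o=tool(); s=snap("wrist"); P=cloud(s); L=(P-T[:3,3])@T[:3,:3]; H=cv2.cvtColor(s["color"],cv2.COLOR_RGB2HSV).astype(int)
save(s,f"wr_{sys.argv[1]}.png",k=1.5); hue,S=H[...,0],H[...,1]
q=np.isfinite(L).all(-1)&(hue>40)&(hue<95)&(S>60)&(L[...,2]<.115)&(abs(L[...,1])<.03)
Q=L[q]; print(o["tool_pos"],len(Q))
for z in np.arange(-.03,.11,.02):
    r=Q[abs(Q[:,2]-z)<.01]
    if len(r)>4: print(z.round(2),len(r),"x",np.percentile(r[:,0],[2,50,98]).round(4),"y",np.percentile(r[:,1],[2,50,98]).round(4))
E
python3 wr.py p1
```

```text
[ 0.52403148 -0.25283043  0.31828289] 3617
-0.03 1757 x [-0.0326  0.0057  0.0393] y [-0.004  -0.0003  0.0036]
-0.01 119 x [0.0071 0.0398 0.0401] y [-0.0048 -0.0008  0.0041]
0.01 68 x [0.0395 0.0398 0.0401] y [-0.0035 -0.0003  0.0032]
0.03 53 x [0.0395 0.0397 0.0399] y [-0.0039 -0.0003  0.0031]
0.05 39 x [0.0394 0.0396 0.0399] y [-0.0035 -0.0003  0.0027]
0.07 32 x [0.0394 0.0396 0.0398] y [-0.0037 -0.0003  0.003 ]
0.09 10 x [0.0394 0.0395 0.0397] y [-0.0037 -0.0017  0.0021]
```

View pics/wr_p1.png

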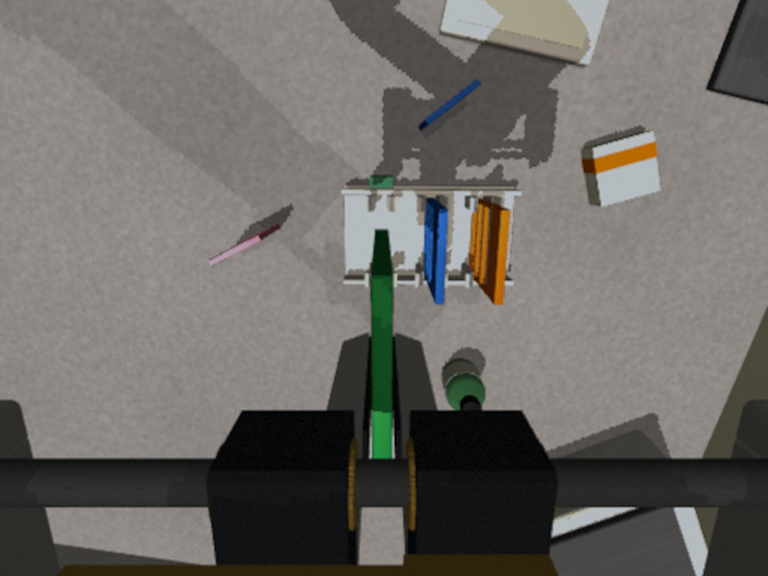

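The wrist view shows the held plate straight, near (380,350), above the rack. The tag is at (381,182), blue at (435,250) and orange at (490,250). I'll correct by about (+3, -2) mm, come down to just above the mouth and recheck.

Emit:
arm_command --targets '[0,0,0,3,-2,20,1,0,0,0,3,-2,50,1,0,0,0,3,-2,80,1,0,0,0,3,-2,110,1,0,0,0,3,-2,130,1,0,0,0,3,-2,140,1,0,0,0,3,-2,140,1,0,0,0,3,-2,140,1]'

```text
time: 7.75
tool_pos: [0.5213, -0.252, 0.1786]
ee_rot: [-3.137, 0.004, 1.746]
wrist_force: [-0.3, -0.3, -1.1]
width: 0.0074
finger_force: 30.0
```

```bash
python3 m.py p2; python3 wr.py p2
```

```text
7.75 [ 0.5213 -0.252   0.1786] [-3.13663003  0.00420856  1.745933  ] 0.007445988137330194
scene tag -1 19 a [-0.0092 -0.0012  0.0078] b [-0.0607 -0.0521]
scene blue 70 a [0.0453 0.0505 0.053 ] b [-0.0385  0.0365] z 0.1347 slope [-0.003  0.05 ]
scene orange 77 a [0.0953 0.0997 0.1027] b [-0.0391  0.0373] z 0.1332 slope [-0.002  0.1  ]
scene held 222 x [-0.0438  0.041 ] z98 0.1198 y(z) fit [0.0154 0.0025]
side tag -1 7 a [-0.0045  0.0016  0.0038] b [-0.054  -0.0448]
side blue 38 a [0.0434 0.0465 0.0513] b [-0.0322  0.0402] z 0.1343 slope [-0.003  0.047]
side orange 55 a [0.093  0.0955 0.1009] b [-0.0244  0.0438] z 0.1346 slope [-0.016  0.096]
side held 237 x [-0.0397  0.0471] z98 0.1196 y(z) fit [-0.0018 -0.0003]
wrist tag 1 239 a [-0.0121 -0.0024  0.0073] b [0.0564 0.0655]
wrist blue 1182 a [0.0432 0.0459 0.0505] b [-0.0345  0.0423] z 0.1327 slope [0.003 0.046]
wrist orange 1500 a [0.093  0.0945 0.1004] b [-0.0355  0.0413] z 0.1326 slope [0.005 0.096]
[ 0.52163284 -0.25237522  0.1792382 ] 3283
-0.03 1749 x [-0.0327  0.0056  0.0394] y [-0.004  -0.0003  0.0036]
-0.01 118 x [0.0072 0.0398 0.0402] y [-0.0048 -0.0003  0.0045]
0.01 66 x [0.0396 0.0398 0.0401] y [-0.0035 -0.0003  0.0029]
0.03 52 x [0.0396 0.0397 0.0399] y [-0.0039 -0.0003  0.0031]
0.05 37 x [0.0395 0.0396 0.0399] y [-0.0034 -0.0003  0.0028]
0.07 33 x [0.0393 0.0396 0.0398] y [-0.0037 -0.0003  0.003 ]
0.09 8 x [0.0393 0.0395 0.0397] y [-0.0037 -0.0008  0.0021]
```

View pics/wr_p2.png

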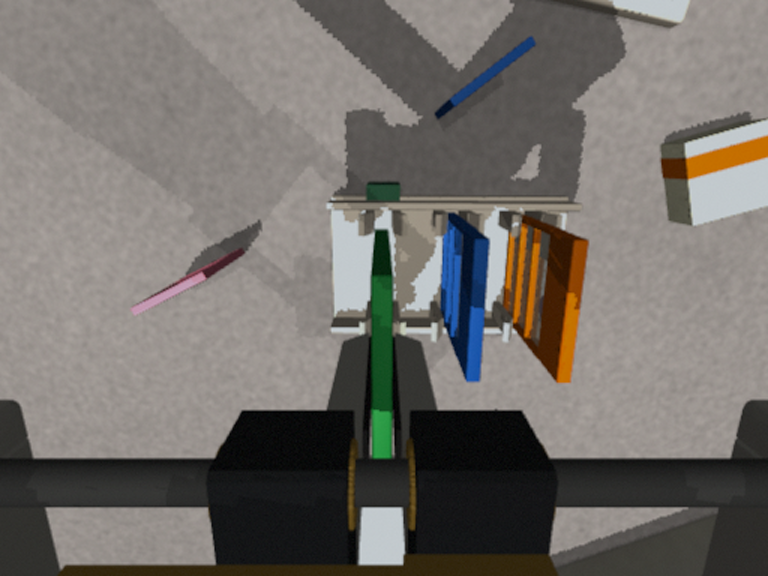

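Emit:
arm_command --targets '[0,0,0,2.4,0.5,5,1,0,0,0,2.4,0.5,12,1,0,0,0,2.4,0.5,19,1,0,0,0,2.4,0.5,26,1,0,0,0,2.4,0.5,33,1,0,0,0,2.4,0.5,40,1,0,0,0,2.4,0.5,47,1,0,0,0,2.4,0.5,54,1,0,0,0,2.4,0.5,59,1,0,0,0,2.4,0.5,62,1,0,0,0,2.4,0.5,64,1,0,0,0,2.4,0.5,64,1]'

```text
time: 9.15
tool_pos: [0.5205, -0.2497, 0.1131]
ee_rot: [-3.135, 0.003, 1.746]
wrist_force: [-1.4, 0.4, -0.2]
width: 0.0078
finger_force: 30.0
```

Emit:
arm_command --targets '[0,0,0,0,0,1,1,0,0,0,0,0,2,1,0,0,0,0,0,3,1,0,0,0,0,0,4,1,0,0,0,0,0,5,1,0,0,0,0,0,5,1]'

```text
time: 9.75
tool_pos: [0.5203, -0.2497, 0.108]
ee_rot: [-3.135, 0.003, 1.746]
wrist_force: [-0.9, 0.4, -1.3]
width: 0.0076
finger_force: 30.0
```

Emit:
arm_command --targets '[0,0,0,0,0,1,1,0,0,0,0,0,1.5,1,0,0,0,0,0,1.5,1]'

```text
time: 10.05
tool_pos: [0.5207, -0.25, 0.1077]
ee_rot: [-3.136, 0.004, 1.746]
wrist_force: [-0.1, 0.0, 4.0]
width: 0.0076
finger_force: 30.0
```

```bash
python3 wr.py p3
python3 - <<'E'
from h import *
# height of held green top vs. blue top by wrist
s=snap("wrist");P=cloud(s);H=cv2.cvtColor(s["color"],cv2.COLOR_RGB2HSV).astype(int);hue,S=H[...,0],H[...,1]
ok=np.isfinite(P).all(-1)&(np.linalg.norm(P[...,:2]-[.55,-.25],axis=-1)<.09)
for n,c in (("g",(hue>40)&(hue<80)&(S>100)),("b",(hue>100)&(hue<130)&(S>110))):
    z=P[...,2][ok&c]; print(n,len(z),np.percentile(z,[50,90,97,99]).round(4))
print(robot.get_obs()["wrist_force"])
E
```

```text
[ 0.52065662 -0.2500179   0.10772976] 4004
-0.03 1752 x [-0.0328  0.0052  0.0393] y [-0.004  -0.0003  0.0036]
-0.01 120 x [0.007  0.0398 0.0401] y [-0.0048 -0.0008  0.0044]
0.01 70 x [0.0395 0.0399 0.0401] y [-0.004  -0.0003  0.0029]
0.03 54 x [0.0396 0.0399 0.0401] y [-0.0039 -0.0003  0.0032]
0.05 471 x [0.0398 0.0564 0.0616] y [-0.0093  0.0005  0.011 ]
0.07 109 x [-0.196   0.0396  0.0617] y [-0.0156 -0.0003  0.0131]
0.09 475 x [-0.1965 -0.1952  0.0398] y [-0.0161 -0.0008  0.0153]
0.11 140 x [-0.1961 -0.1952 -0.1941] y [-0.0167 -0.0008  0.0152]
g 2554 [0.1312 0.1324 0.213  0.2228]
b 4540 [0.1093 0.1317 0.1324 0.2106]
[-0.8870774  -0.01792081  4.47370488]
```

Contact is felt (4 N), and green's top is level with blue's at 0.132, so it is seated. Releasing with a small opening and lifting.

Emit:
arm_command --targets '[0,0,0,0,0,-0.5,0.7,0,0,0,0,0,-0.5,0.5,0,0,0,0,0,-0.5,0.5,0,0,0,0,0,-0.5,0.5,0,0,0,0,0,-0.5,0.5,0,0,0,0,0,-5,0.5,0,0,0,0,0,-15,0.5,0,0,0,0,0,-30,0.5,0,0,0,0,0,-50,0.5,0,0,0,0,0,-75,0.5,0,0,0,0,0,-90,0.5,0,0,0,0,0,-90,0.5]'

```text
time: 11.35
tool_pos: [0.5226, -0.2503, 0.2011]
ee_rot: [-3.141, 0.008, 1.746]
wrist_force: [0.7, 0.8, 0.6]
width: 0.0235
finger_force: 0.0
```

```bash
cat > c.py <<'E'
from h import *
import sys
T,o=tool(); print(o["time"],o["tool_pos"],o["ee_rot"],o["width"])
s=snap("wrist"); save(s,f"c_{sys.argv[1]}.png",k=1.5); P=cloud(s);H=cv2.cvtColor(s["color"],cv2.COLOR_RGB2HSV).astype(int);hue,S=H[...,0],H[...,1]
h=np.array([np.cos(.175),np.sin(.175),0]); w=np.cross([0,0,1],h); D=P-[.5205,-.25,0]; a=D@h;b=D@w;z=P[...,2]
ok=np.isfinite(P).all(-1)&(abs(a)<.13)&(abs(b)<.055)&(z<.16)
for n,c in (("g",(hue>40)&(hue<80)&(S>100)&(abs(a)<.03)),("b",(hue>100)&(hue<130)&(S>110)),("o",(hue<20)&(S>130))):
    q=ok&c
    for lo,hi in ((.1295,.15),(.11,.127),(.06,.1)):
        r=q&(z>lo)&(z<hi)
        if r.sum()>20: print(n,lo,r.sum(),"a",np.percentile(a[r],[2,50,98]).round(4),"b",np.percentile(b[r],[2,98]).round(4),"z",np.percentile(z[r],[50,98]).round(4),"slope",np.polyfit(b[r],a[r],1)[0].round(3))
E
python3 c.py r1
```

```text
11.35 [ 0.52256647 -0.25030876  0.20113527] [-3.1407949   0.00780512  1.74564935] 0.02354960232008099
g 0.1295 755 a [-0.0039 -0.0003  0.0032] b [-0.0387  0.0379] z [0.1314 0.1326] slope -0.003
g 0.11 21 a [-0.0037 -0.0002  0.0024] b [0.0391 0.0396] z [0.1197 0.1256] slope 6.365
g 0.06 34 a [-0.0041 -0.0009  0.0025] b [0.0392 0.0396] z [0.0818 0.0971] slope -1.342
b 0.1295 766 a [0.0468 0.0503 0.0539] b [-0.0387  0.0375] z [0.1314 0.1327] slope 0.003
b 0.11 289 a [0.0465 0.0469 0.0507] b [-0.0377  0.0388] z [0.1186 0.1268] slope 0.017
b 0.06 410 a [0.0467 0.0486 0.0518] b [-0.0388  0.0389] z [0.0711 0.0994] slope 0.012
o 0.1295 798 a [0.0965 0.1001 0.1038] b [-0.0399  0.0361] z [0.1313 0.1326] slope 0.003
o 0.11 585 a [0.0963 0.0968 0.098 ] b [-0.0391  0.0379] z [0.1186 0.1265] slope 0.009
o 0.06 547 a [0.0965 0.0981 0.1013] b [-0.0405  0.0381] z [0.0713 0.0995] slope 0.007
```

View pics/c_r1.png

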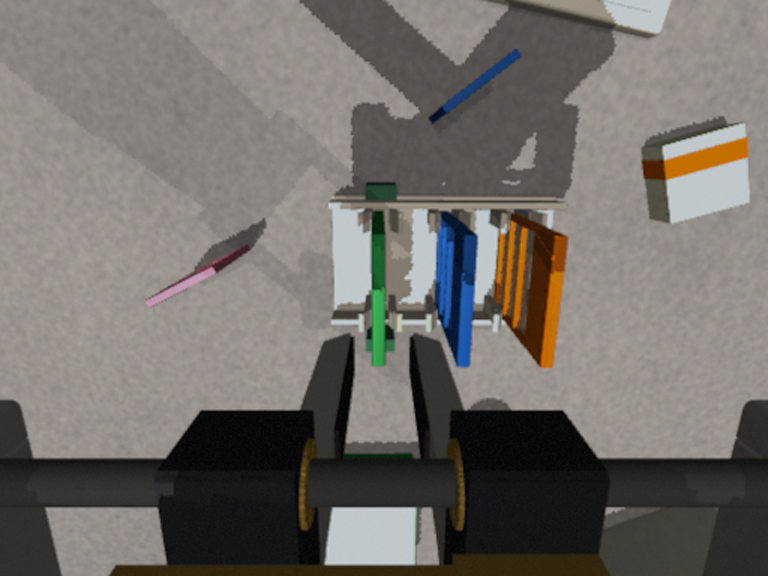

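Green stands upright in the tagged slot at (378,290). Blue is the large one at (458,290), and the small blue look-alike is outside the rack at (475,85). Going for the blue one.

Emit:
arm_command --targets '[0,0,0,0,25,0,0.5,0,0,0,0,48,0,0.5,0,0,0,0,48.3,10,0.5,0,0,0,0,48.3,30,0.5,0,0,0,0,48.3,50,0.5,0,0,0,0,48.3,70,0.5,0,0,0,0,48.3,85,0.5,0,0,0,0,48.3,93,0.5,0,0,0,0,48.3,97,0.5,0,0,0,0,48.3,97,0.5,0,0,0,0,48.3,97,0.8,0,0,0,0,48.3,97,1,0,0,0,0,48.3,97,1,0,0,0,0,48.3,97,1,0,0,0,0,48.3,97,1,0,0,0,0,48.3,97,1]'

```text
time: 13.0
tool_pos: [0.5686, -0.2417, 0.1006]
ee_rot: [-3.137, 0.004, 1.746]
wrist_force: [0.7, -0.7, 4.4]
width: 0.0079
finger_force: 30.0
```

Emit:
arm_command --targets '[0,0,0,0,0,-3,1,0,0,0,0,0,-10,1,0,0,0,0,0,-20,1,0,0,0,0,0,-32,1,0,0,0,0,0,-46,1,0,0,0,0,0,-62,1,0,0,0,0,0,-80,1,0,0,0,0,0,-100,1,0,0,0,0,0,-125,1,0,0,0,0,0,-155,1,0,0,0,0,0,-180,1,0,0,0,0,0,-195,1,0,0,0,0,0,-200,1,0,0,0,0,0,-200,1]'

```text
time: 14.4
tool_pos: [0.5687, -0.241, 0.301]
ee_rot: [-3.136, 0.004, 1.745]
wrist_force: [-0.5, -0.3, -1.3]
width: 0.008
finger_force: 30.0
```

Run:
```python
from h import *
T,o=tool(); print(o["time"],o["tool_pos"],o["ee_rot"],o["width"],o["finger_force"])
d=np.load("s0.npz")
# panel from scene: top surface corner box
P=d["P"];H=cv2.cvtColor(d["C"],cv2.COLOR_RGB2HSV).astype(int)
m=((H[...,1]<40)&(H[...,2]>150)&(np.linalg.norm(P[...,:2]-[.621,.016],axis=-1)<.13)&(P[...,2]>0.004)&(P[...,2]<.03)).astype(np.uint8)
n,l,st,c=cv2.connectedComponentsWithStats(m); i=1+np.argmax(st[1:,4]); Q=P[l==i][:,:2].astype(np.float32); print(cv2.minAreaRect(Q*1000), Q.mean(0))
P=d["P2"];H=cv2.cvtColor(d["C2"],cv2.COLOR_RGB2HSV).astype(int)
m=((H[...,1]<40)&(H[...,2]>150)&(np.linalg.norm(P[...,:2]-[.621,.016],axis=-1)<.13)&(P[...,2]>0.008)&(P[...,2]<.03)).astype(np.uint8)
n,l,st,c=cv2.connectedComponentsWithStats(m); i=1+np.argmax(st[1:,4]); Q=P[l==i][:,:2].astype(np.float32); print(cv2.minAreaRect(Q*1000), Q.mean(0))
# plate middle is ~28 mm beyond TCP along tool z
c=np.array([.621,.018,.225]); z=np.array([np.sin(np.pi/4),0,-np.cos(np.pi/4)])
go(c-.0285*z,0.0,np.pi/4,"insp"); go([.56,-.1,.34],.08,.35,"via")
```

```text
14.4 [ 0.56872938 -0.24095137  0.3009967 ] [-3.13554393  0.00440482  1.74508495] 0.008011878710275009 29.99977558851242
((620.1459350585938, 18.45519256591797), (139.86614990234375, 145.5279541015625), 88.31458282470703) [0.62135506 0.01582034]
((617.8257446289062, 19.927478790283203), (149.06326293945312, 151.2642364501953), 89.7960205078125) [0.6156823  0.02556668]
insp rot [-45.2  -3.7   9.6] shift [249.7  76.9  54.3]
via rot [-20.4  -0.7   5.4] shift [140.2  15.6 -39.7]
```

Emit:
arm_command --targets '[-2,0,1,10,1,-6,1,-5,-0.2,2,30,3,-13,1,-8,-0.3,3,50,6,-20,1,-11,-0.4,3.5,75,8,-27,1,-15,-0.5,4,100,11,-33,1,-20,-0.7,5.4,125,15,-35,1,-24,-1.2,6,145,24,-25,1,-28,-1.7,7,165,34,-10,1,-32,-2.2,8,185,44,6,1,-36,-2.7,8.5,205,54,22,1,-40,-3.2,9,222,63,36,1,-43,-3.5,9.5,237,71,46,1,-45,-3.7,9.6,246,76,52,1,-45.2,-3.7,9.6,249,77,54,1,-45.2,-3.7,9.6,249,77,54,1,-45.2,-3.7,9.6,249,77,54,1,-45.2,-3.7,9.6,249,77,54,1,-45.2,-3.7,9.6,249,77,54,1]'

```text
time: 16.2
tool_pos: [0.6018, 0.017, 0.2452]
ee_rot: [2.356, -0.001, 1.57]
wrist_force: [-0.9, 0.1, -0.9]
width: 0.0079
finger_force: 30.0
```

Run:
```python
from h import *
T,o=tool(); print(o["time"],T.round(3),o["width"],o["finger_force"])
for n in ("scene","side"):
    s=snap(n);P=cloud(s);L=(P-T[:3,3])@T[:3,:3]
    q=np.isfinite(L).all(-1)&(abs(L[...,0])<.06)&(abs(L[...,1])<.025)&(L[...,2]>.005)&(L[...,2]<.12)
    Q=P[q]; print(n,q.sum())
    if q.sum()>20:
        m=Q.mean(0); w,v=np.linalg.eigh(np.cov((Q-m).T)); print("n",v[:,0].round(3),"ang",np.degrees(np.arccos(abs(v[2,0]))).round(1),"min z",np.percentile(Q[:,2],1).round(3),"tool z max",np.percentile(L[q][:,2],99).round(4),"x",np.percentile(L[q][:,0],[2,98]).round(3))
    if n=="scene": save(s,"fin.png",(150,60,390,300),2.5)
go(np.array([.620,.019,.225])-.0285*np.array([.7071,0,-.7071]),0,np.pi/4)
```

```text
16.2 [[ 0.001  0.707  0.707  0.602]
 [ 1.    -0.001 -0.     0.017]
 [ 0.001  0.707 -0.707  0.245]
 [ 0.     0.     0.     1.   ]] 0.007857955419701551 29.99991238117218
scene 577
n [ 0.703 -0.019  0.711] ang 44.7 min z 0.183 tool z max 0.089 x [-0.043  0.035]
side 86
n [0.704 0.047 0.709] ang 44.9 min z 0.185 tool z max 0.0873 x [-0.034  0.044]
 rot [-0.   0.  -0.1] shift [ 1.8 -1.1 -1.5]
```

View pics/fin.png

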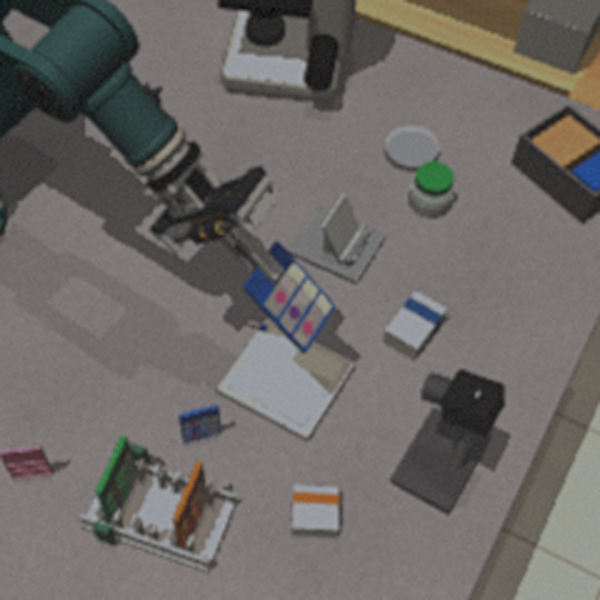

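The view shows blue held at (290,300) over the panel with its slides facing up, tilted about 45° and with its lowest edge at z 0.183. Green at (118,470) and orange at (190,505) are in the rack. Letting it settle, then handing in.

Emit:
arm_command --targets '[0,0,0,1,0,0,1,0,0,0,1,0,0,1,0,0,0,1,0,0,1,0,0,0,1,0,0,1,0,0,0,1,0,0,1,0,0,0,1,0,0,1]'

```text
time: 16.9
tool_pos: [0.6013, 0.0188, 0.2442]
ee_rot: [2.357, -0.001, 1.571]
wrist_force: [-0.2, 0.1, 0.6]
width: 0.0079
finger_force: 30.0
```

```bash
python3 -c "
from bench import robot
o=robot.get_obs();print(o['tool_pos'],abs(o['qvel']).max(),o['finger_force']);print(robot.close_job())"
```

```text
[0.601347   0.01879003 0.24419808] 0.00180313338199195 29.99981850385666
the job is handed in; nothing more can be done
None
```

The job is handed in at about 17 s: the green carrier stands in the tagged slot, and the blue one is held still over the light panel, slides up, at about 45° with its lowest edge about 16.5 cm above the panel; the hand-in call returned no verdict.

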